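# Pack the retaining frit down the glass column

## Robot

A 6-joint arm with a two-finger parallel gripper is mounted at the origin on a cart in front of the work surface, level with it; the furniture and walls round the work are solid. World frame = base frame: x ahead of the robot, y to its left, z up, the work surface at z = 0. Lengths are in m, angles in rad, forces in N, time in s.
With the tool pointing down it reaches from about 0.3 to 0.775 m from the base axis. Payload 14.6 kg.
Tool frame: the origin (TCP) lies midway between the tips of the shut fingers; the grasp point (between the pads) lies grip_point_offset behind it (grip_point_offset is the distance from the TCP to the grasp point, in m); z points along the fingers, y is the line along which they close (so a half turn about z gives the same grasp; the last joint's range is limited). The gripper opens to 94 mm and grips with 3 to 60 N. Pads are 16 mm wide; open, the fingers measure 119 mm over their backs; the gripper's body (75 mm by 177 mm) begins 78 mm behind the grasp point.
Start: joints at [-1.396, 0.3, 1.521, -0, 1.321, -0.067], TCP at [0.132, -0.534, 0.205] pointing down, gripper open.
Joint ranges: [-3.03, 3.03], [-0.79, 2.21], [0.23, 2.52], [-1.04, 4.18], [0, 3.07], [-2.55, 2.55]. Speed limits (rad/s): [2.22, 2.22, 2.57, 3.14, 3.14, 3.14].

## Interface

Orientations are given as a rotation vector (axis times angle).
In Python, from cell import get_state, read_camera, sign_off, grip_point_offset gives the robot as it stands.
- The arm moves only by the tool step_arm, never from a script. Its argument "commands" is one flat list of numbers, 4 for each row, row after row: the shift along the world's x, y, z in mm, then the turn about the world's z in rad. A call has 1 to 12 rows; each row is the pose to reach, as a shift and turn from the pose commanded when the call began; what a row does not reach only later rows make up. A row lasts 1/10 s, in which the tool goes at most 50 mm and 8.59 degrees, less where a joint would pass 70% of its speed; a pose out of reach is approached as far as the arm can. A call with a gripper value outside its range is refused whole. "jaw" is the opening, from 0 (shut) to 1 (fully open), set as the call begins (left out, the last holds). The fingers move at their own pace and stop on an object; "newtons" is the grip in N (left out, the last holds). Time passes only in rows, so rows that repeat a pose let the fingers close. It gives the time, the measured TCP pose, the force, the opening and the grip force at its end, in the units of the state.
- get_state(): the state, without advancing time (a new reading comes with each control period).
- read_camera(name): name is "scene" or "top" or "wrist"; returns a dict with "image" (384x512x3 uint8, red, green, blue), "fx", "fy", "cx", "cy" (pixels), "k1" (the pictures are not rectified: a ray, as slopes to the right and down, at radius r is drawn at 1 + k1 r^2 times it, then the intrinsics apply), "extrinsics" (4x4, takes a point from camera to world coordinates). Camera axes: x right, y up, looking along -z (the intrinsics and any distortion apply to the point x, -y, -z); pixel columns grow to the right and rows downward; lengths in m; the calibration is good to about 2 mm. A picture is of the moment at which its call begins. There is no depth.
- sign_off(): hands the job in; it is judged then, once.
The state is a dict: "clock": time; "joint_pos": joint angles; "dq": joint speeds; "tau": joint torques, N m; "eef_pos": TCP position; "ee_rot": TCP orientation; "force": force on the tool from outside, world axes, zero at the start; "moment": the same for the moment, N m; "gripper_width": opening from 0.0 (shut) to 1.0 (fully open); "grip_force": force on a finger pad.
Only numpy, scipy, OpenCV 4.12 (cv2) and the standard library are available. Lean on these libraries where they do the work, as an engineer would, in place of code of your own. Each camera call takes 0.05 s, during which the arm holds its last target. There are 200 camera calls.

## Task

Finish packing the glass column: set the loose white retaining frit, boss up and square, into the column's flared mouth and let go of it, then take the packing rod and push the frit down the bore until it meets the white sorbent bed that has hung up part-way and drives it fully home onto the end fitting. The frit and the bed both drag, so the first resistance is not the bottom: finish with a steady firm push of about 15 N, and never load the frit with more than 25 N. Then draw the rod out and stand it back in its grey block; do not knock the glass or disturb the glassware and dish around it.

Things in the scene. Friction and masses are not known exactly. Their poses are not given: they have to be found in the camera images.
- column: Fixed upright glass column in a stand (100 x 90 mm base plate, black clamp ring, two short steel posts, all below 54 mm). Origin: centre of the stand's underside, on the column's axis, z up. Glass 27 mm outside, bore 22 mm; the top 12 mm flare from the 22 mm bore (113 mm above the bench) to 30 mm inside, 34 mm outside at the rim (125 mm).
- column_mouth (a point): Centre of the column's rim, on its axis, 125 mm above the bench.
- bed_top (a point): Centre of the upper face of the white sorbent bed in the bore (rigid plug, 21 mm wide, 22 mm tall); starts 65 to 97 mm above the bench. It has 13 to 25 mm left to slide until home on the black end fitting, whose height differs each time and is not measured. It drags with 4 to 5 N and stays where it is left; the stop is firm, rubber-faced (gives about 1 mm under 10 N).
- frit: Loose white plug 24 mm tall, standing boss up on the bench, about 40 g. Origin: centre of its underside, z up. Lower 8 mm: disc, 20 mm wide, with a black O-ring (24 mm) at mid-height; upper 16 mm: boss, 14 mm wide, to grip by. In the mouth it hangs by its O-ring, underside about 13 mm below the rim; the springy O-ring then drags in the bore with 2.5 to 5 N.
- rod: Loose round packing rod, 125 mm long, about 110 g, standing upright in rod_block. Origin: centre of the flat underside of its foot, z up towards the handle. White foot 18 mm wide (lowest 9 mm), steel shaft 13 mm, black handle 22 mm wide from 80 to 125 mm.
- rod_foot (a point): Centre of the flat underside of the rod's foot (the rod's origin).
- rod_grip (a point): Centre of the rod's handle, on its axis, 102.5 mm above the foot's underside.
- rod_block: Fixed grey block, 56 x 56 x 40 mm, with a round vertical hole of 23 mm with a 4 mm chamfer, 34 mm deep (hole floor 6 mm above the bench). Origin at the centre of its underside. It may stand on either side of the column, the frit then lies on the other.
- rod_block_hole0 (a point): Centre of the hole's mouth, in the block's top face, 40 mm above the bench.
- beaker_100: Bystander: empty glass beaker, 59 mm wide, 70 mm tall, origin at the centre of its underside. To be left alone.
- bottle_small: Bystander: small capped sample bottle, 34 mm wide, 69 mm tall, origin at the centre of its underside. To be left alone.
- petri_dish: Bystander: flat glass dish, 60 mm wide, 13 mm tall, origin at the centre of its underside. To be left alone.

How it is judged:
By the outcome, as a careful person would: the job done as asked, in the order asked, and still so for the second after the job is handed in, with the robot touching nothing.
It also fails if it takes over 66 s, if anything falls off the work surface, if the arm or the gripper's body presses on something with over 40 N, if the wrist force passes 120 N, or if a joint passes its speed limit or range.

## Working session

There is one attempt and no reset: what is moved stays moved. The work goes in short steps, Python scripts to look and compute and a tool call to move; the robot and the scene stay as the last step left them, time stands still between calls to the robot, and variables do not carry over. Pictures are saved under pics/ and viewed, at most 10 in all, crops included, and the job is handed in when it is done.

Besides the shell and the picture viewer there is one more tool, called after ">>>" in YAML: its name, and indented under it one key for each argument. step_arm: Moves the arm, as the interface text tells. Its arguments: {"type":"object","properties":{"commands":{"type":"array"},"jaw":{"type":"number"},"newtons":{"type":"number"}},"required":["commands"]}

```bash
mkdir -p pics; cat > h.py <<'E'
import numpy as np, cv2
from cell import *
def snap(n,f):
    c=read_camera(n); cv2.imwrite('pics/'+f,c['image'][:,:,::-1]); np.save('pics/%s.npy'%f[:-4],{k:v for k,v in c.items()},allow_pickle=True); return c
def load(f): return np.load('pics/%s.npy'%f,allow_pickle=True).item()
def ray(c,u,v):
    d=np.array([(u-c['cx'])/c['fx'],(v-c['cy'])/c['fy']]);s=d.copy()
    for _ in range(30): s=d/(1+c['k1']*(s@s))
    E=np.array(c['extrinsics']); w=E[:3,:3]@np.array([s[0],-s[1],-1]); return E[:3,3],w/np.linalg.norm(w)
def proj(c,p):
    E=np.array(c['extrinsics']); q=E[:3,:3].T@(np.array(p)-E[:3,3]); s=np.array([q[0],-q[1]])/-q[2]
    s=s*(1+c['k1']*(s@s)); return c['fx']*s[0]+c['cx'],c['fy']*s[1]+c['cy']
def tri(obs):
    A=np.zeros((3,3));b=np.zeros(3)
    for c,u,v in obs:
        o,w=ray(c,u,v);P=np.eye(3)-np.outer(w,w);A+=P;b+=P@o
    p=np.linalg.solve(A,b); return p,[np.linalg.norm(np.cross(p-ray(c,u,v)[0],ray(c,u,v)[1])) for c,u,v in obs]
def onz(c,u,v,z):
    o,w=ray(c,u,v); return o+w*(z-o[2])/w[2]
E
python3 - <<'E'
from h import *
for n in ['scene','top','wrist']:
    c=snap(n,n+'0.png'); print(n,c['fx'],c['k1'],np.round(c['extrinsics'],3).tolist())
s=get_state();print(s,grip_point_offset)
a=[cv2.imread('pics/%s0.png'%n) for n in ['scene','top']]
for n,i in zip(['scene','top'],a): cv2.imwrite('pics/%s0b.png'%n,cv2.resize(i,(800,600),interpolation=cv2.INTER_CUBIC))
E
```

```text
scene 464.0045121630009 -0.11483976915062448 [[-0.683, 0.42, -0.598, -0.102], [-0.731, -0.402, 0.552, 0.61], [-0.009, 0.814, 0.581, 0.716], [0.0, 0.0, 0.0, 1.0]]
top 409.7091137393105 -0.11572644594175827 [[-0.003, 0.997, -0.075, 0.47], [-1.0, -0.004, -0.014, -0.009], [-0.015, 0.075, 0.997, 0.994], [0.0, 0.0, 0.0, 1.0]]
wrist 293.412871163473 -0.02183440679823199 [[0.238, 0.944, 0.231, 0.198], [-0.971, 0.231, 0.055, -0.516], [-0.001, -0.237, 0.971, 0.384], [0.0, 0.0, 0.0, 1.0]]
{'clock': 0.15, 'joint_pos': array([-1.39559838e+00,  3.00362004e-01,  1.52140216e+00, -2.94468324e-05,
        1.32072922e+00, -6.66178442e-02]), 'dq': array([ 0.00047804, -0.00131939, -0.00219121, -0.00094851, -0.00028598,
        0.00140762]), 'tau': array([ 2.26349497e-03, -5.31959581e+01, -3.52819276e+01,  7.08678807e-02,
        2.35914323e-02, -6.49982348e-05]), 'eef_pos': array([ 0.13165241, -0.53381051,  0.20502187]), 'ee_rot': array([-3.11776490e+00, -3.78821648e-01,  1.21485257e-04]), 'force': array([-0.58640188,  0.71094467, -0.55432467]), 'moment': array([ 0.03461729, -0.00157826, -0.00546434]), 'grip_force': 0.0, 'gripper_width': 0.9982855784828908} 0.0188
```

View pics/scene0b.png

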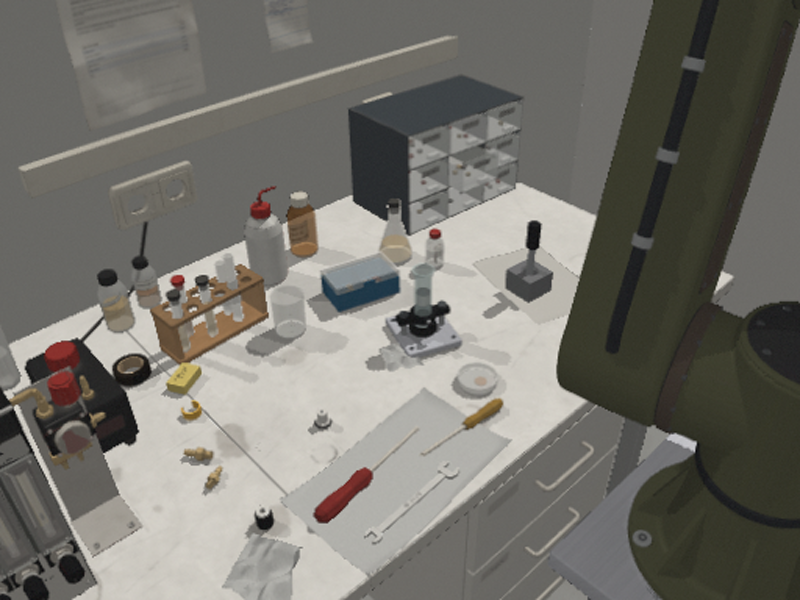

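View pics/top0b.png

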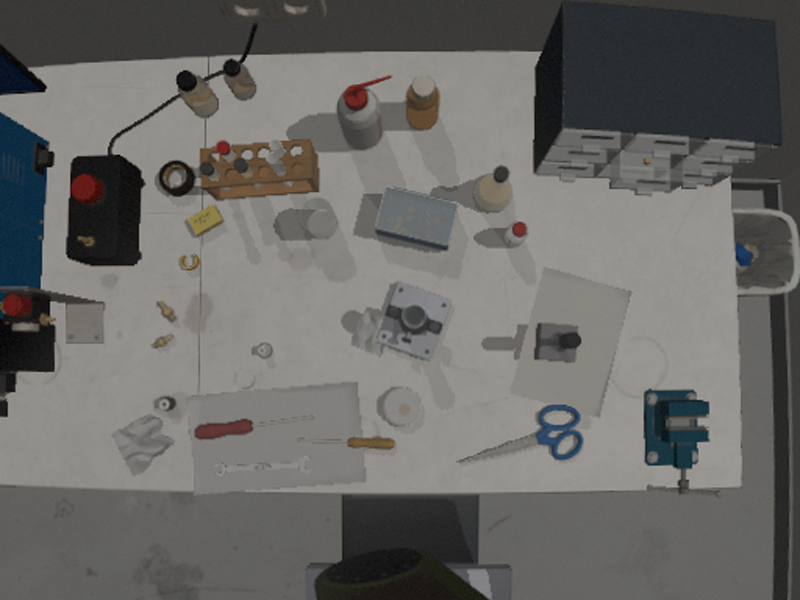

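The scene picture shows the column at about (423,290), the rod and block at (530,262) and the frit probably at (322,418). In the top picture they are at (413,318), (560,342) and (262,350), all in 800x600 pixels. I'll zoom in to get pixel-accurate positions.

```bash
python3 - <<'E'
from h import *
S=cv2.imread('pics/scene0.png');T=cv2.imread('pics/top0.png')
def crop(I,x,y,w,h,W,H): return cv2.resize(I[y:y+h,x:x+w],(W,H),interpolation=cv2.INTER_CUBIC)
# scale x5 rows; each 266x300
a=np.hstack([crop(S,188,250,40,45,266,300),crop(S,250,165,54,61,266,300),crop(S,315,135,53,60,266,300)])
b=np.hstack([crop(T,150,206,40,45,266,300),crop(T,238,175,53,60,266,300),crop(T,335,190,53,60,266,300)])
cv2.imwrite('pics/comp.png',np.vstack([a,b]))
E
```

```text
(no output)
```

View pics/comp.png

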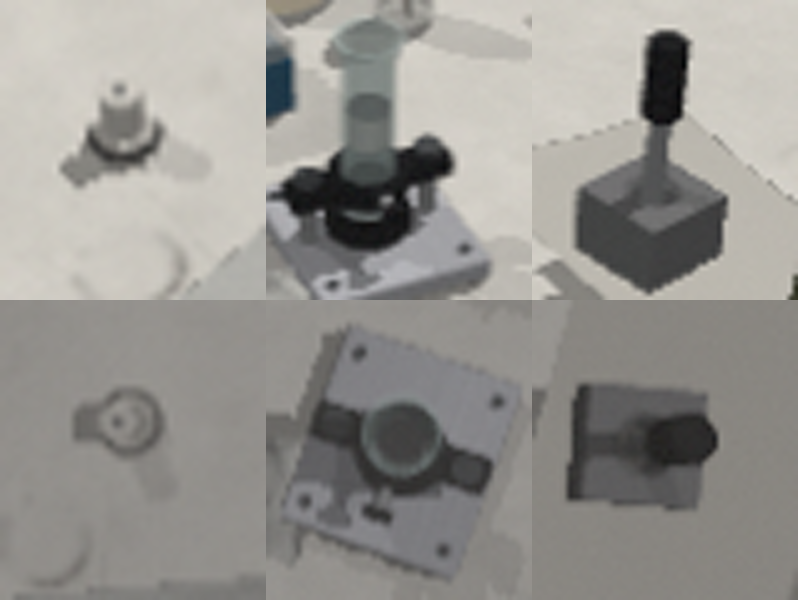

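```bash
python3 - <<'E'
from h import *
S=load('scene0');T=load('top0')
def o(x0,y0,X,Y,sx,sy): return x0+(X+.5)/sx-.5,y0+(Y+.5)/sy-.5
P={'frit top':(o(188,250,120,91,6.65,6.667),o(150,206,127,122,6.65,6.667)),
'rim':(o(250,165,100,38,4.926,4.918),o(238,175,135,137,5.02,5)),
'handle top':(o(315,135,136,42,5.02,5),o(335,190,156,139,5.02,5))}
for k,(a,b) in P.items(): print(k,[np.round(q,4).tolist() for q in tri([(S,*a),(T,*b)])], onz(T,*b,{'f':.024,'r':.125,'h':.131}[k[0]]).round(4), onz(S,*a,{'f':.024,'r':.125,'h':.131}[k[0]]).round(4))
for n,u,v in [('beaker',320*.64,222*.64),('bottle',515*.64,235*.64),('petri',401*.64,407*.64)]: print(n,onz(T,u,v,.03).round(3))
E
```

```text
frit top [[0.4904, 0.2197, 0.0209], [0.0017, 0.0017]] [0.4893 0.2178 0.024 ] [0.4891 0.2225 0.024 ]
rim [[0.5342, -0.0099, 0.124], [0.0012, 0.0012]] [ 0.5332 -0.0107  0.125 ] [ 0.534 -0.008  0.125]
handle top [[0.4991, -0.225, 0.1303], [0.0002, 0.0002]] [ 0.4992 -0.2247  0.131 ] [ 0.4983 -0.2242  0.131 ]
beaker [0.685 0.132 0.03 ]
bottle [ 0.663 -0.167  0.03 ]
petri [0.403 0.008 0.03 ]
```

The triangulated heights agree with the given sizes: frit top 21 mm against 24, rim 124 against 125, handle top 130 against 131. Next I'll take wrist views while travelling towards the frit.

>>> step_arm:
  commands: [268, 284, 0, 0, 268, 284, 0, 0, 268, 284, 0, 0, 268, 284, 0, 0, 268, 284, 0, 0, 268, 284, 0, 0, 268, 284, 0, 0, 268, 284, 0, 0, 268, 284, 0, 0, 268, 284, 0, 0]

```text
clock: 1.15
eef_pos: [0.3998, -0.2495, 0.2052]
ee_rot: [-3.118, -0.382, 0.001]
force: [-0.2, 0.1, -0.3]
gripper_width: 1.004
grip_force: 0.0
```

```bash
python3 -c "
from h import *
snap('wrist','wA.png')"
```

>>> step_arm:
  commands: [60, 250, 0, 0, 60, 250, 0, 0, 60, 250, 0, 0, 60, 250, 0, 0, 60, 250, 0, 0, 60, 250, 0, 0, 60, 250, 0, 0]

```text
clock: 1.9
eef_pos: [0.4596, -0.0002, 0.2053]
ee_rot: [3.118, 0.38, -0.001]
force: [0.5, -0.6, -0.6]
gripper_width: 0.999
grip_force: 0.0
```

```bash
python3 -c "
from h import *
snap('wrist','wB.png')"
```

>>> step_arm:
  commands: [20, 200, 0, 0, 20, 200, 0, 0, 20, 200, 0, 0, 20, 200, 0, 0, 20, 200, 0, 0, 20, 200, 0, 0]

```text
clock: 2.55
eef_pos: [0.4801, 0.1987, 0.2051]
ee_rot: [3.118, 0.378, -0.001]
force: [-0.7, -0.1, 0.8]
gripper_width: 1.001
grip_force: 0.0
```

```bash
python3 -c "
from h import *
snap('wrist','wC.png')
for n in 'ABC':
  c=load('w'+n)
  for p in [(.490,.220,.022),(.534,-.0095,.125),(.499,-.225,.131)]: print(n,np.round(proj(c,p)))
I=[cv2.imread('pics/w%s.png'%n) for n in 'ABC']
cv2.imwrite('pics/abc.png',np.vstack([np.hstack([cv2.resize(i,(400,300),interpolation=cv2.INTER_AREA) for i in I[:2]]),np.hstack([cv2.resize(I[2],(400,300),interpolation=cv2.INTER_AREA),np.zeros((300,400,3),np.uint8)])]))
"
```

```text
A [-117.    3.]
A [  6. -37.]
A [261.  74.]
B [ 88. 106.]
B [292. 115.]
B [508. 212.]
C [245. 161.]
C [493. 191.]
C [672. 274.]
```

View pics/abc.png

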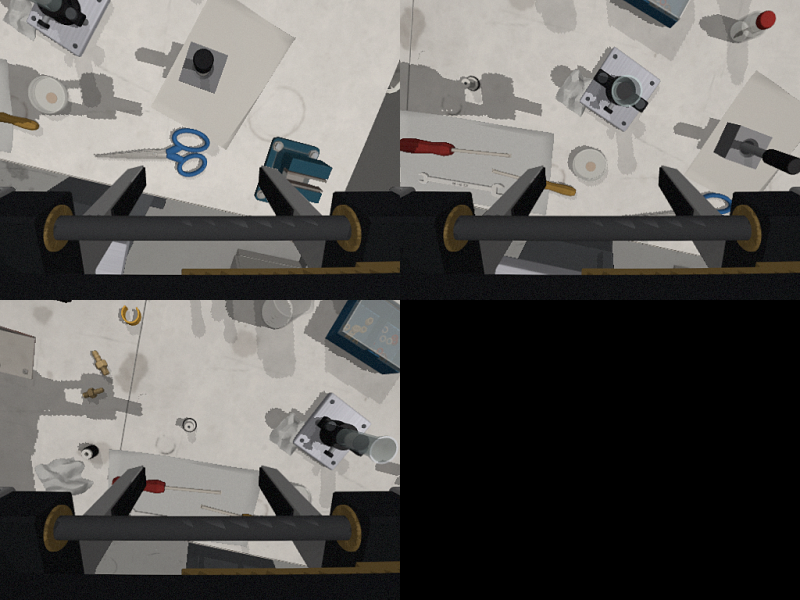

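The wrist views show the frit in C at about (189,425-300)/0.78, the rim in B and C, and the handle in A and B, all close to the predictions. I'll view enlarged crops to refine these.

```bash
python3 - <<'E'
from h import *
def crop(n,x,y,w=44,W=266,H=300):
    I=cv2.imread('pics/w%s.png'%n); h=w*300/266
    M=np.float32([[266/w,0,-x*266/w],[0,266/w,-y*266/w]]); return cv2.warpAffine(I,M,(W,H),flags=cv2.INTER_CUBIC)
a=np.hstack([crop('C',221,140),crop('B',265,90,),crop('A',240,50)])
b=np.hstack([crop('B',68,82),crop('C',466,165),crop('B',466,185)])
cv2.imwrite('pics/comp2.png',np.vstack([a,b]))
E
```

```text
(no output)
```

View pics/comp2.png

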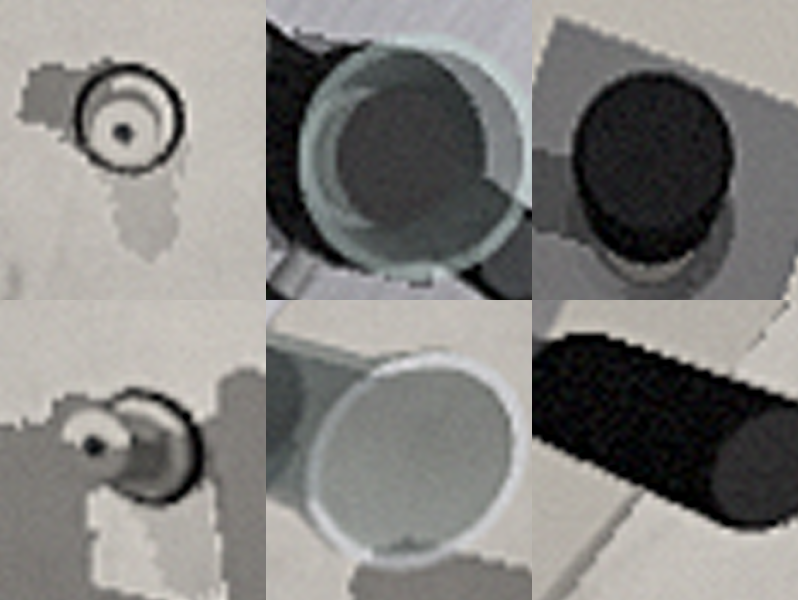

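```bash
python3 - <<'E'
from h import *
A,B,C,S,T=[load(n) for n in ['wA','wB','wC','scene0','top0']]
k=266/44
f=lambda x,y,X,Y:(x+X/k,y+Y/k)
def o(x0,y0,X,Y,sx,sy): return x0+(X+.5)/sx-.5,y0+(Y+.5)/sy-.5
def rep(n,L,z):
    p,r=tri(L); print(n,p.round(4),np.round(r,4),'onz',[onz(*l,z).round(4)[:2].tolist() for l in L])
rep('dot',[(C,*f(221,140,123,131)),(B,*f(68,82,93,147))],.024)
rep('ring',[(C,*f(221,140,129,118)),(B,*f(68,82,150,147))],.004)
rep('rim',[(C,*f(466,165,149.5,159.5)),(B,*f(265,90,149,155)),(S,*o(250,165,100,38,4.926,4.918)),(T,*o(238,175,135,137,5.02,5))],.125)
rep('handle',[(A,*f(240,50,122,152)),(B,*f(466,185,240,163)),(S,*o(315,135,136,42,5.02,5)),(T,*o(335,190,156,139,5.02,5))],.131)
print(get_state()['eef_pos'])
E
```

```text
dot [0.4883 0.2246 0.0235] [0.0001 0.0001] onz [[0.4885, 0.2245], [0.4882, 0.2243]]
ring [0.4886 0.2243 0.0036] [0.0003 0.0003] onz [[0.4884, 0.2243], [0.4889, 0.224]]
rim [ 0.5333 -0.0088  0.1244] [0.0008 0.001  0.0011 0.0019] onz [[0.5328, -0.0076], [0.5331, -0.0077], [0.534, -0.008], [0.5332, -0.0107]]
handle [ 0.4986 -0.2246  0.1304] [0.0002 0.0007 0.0003 0.0006] onz [[0.4984, -0.2247], [0.4983, -0.2234], [0.4983, -0.2242], [0.4992, -0.2247]]
[0.48008051 0.198024   0.20524268]
```

>>> step_arm:
  commands: [9, 24, -40, 0, 9, 24, -90, 0, 9, 24, -130, 0, 9, 24, -160, 0, 9, 24, -175, 0, 9, 24, -185, 0, 9, 24, -189.5, 0, 9, 24, -189.5, 0, 9, 24, -189.5, 0]
  jaw: 0.4

```text
clock: 3.5
eef_pos: [0.4893, 0.2238, 0.0169]
ee_rot: [-3.118, -0.378, -0.002]
force: [-1.3, 0.1, 0.8]
gripper_width: 0.402
grip_force: 0.0
```

>>> step_arm:
  commands: [0, 0, 0, 0, 0, 0, 0, 0, 0, 0, 0, 0, 0, 0, 0, 0, 0, 0, 0, 0, 0, 0, 0, 0]
  jaw: 0
  newtons: 12

```text
clock: 4.1
eef_pos: [0.4888, 0.2241, 0.0161]
ee_rot: [-3.119, -0.379, -0.001]
force: [0.4, 0.1, 1.8]
gripper_width: 0.145
grip_force: 12.0
```

>>> step_arm:
  commands: [0, 0, 40, 0, 0, 0, 90, 0, 0, 0, 140, 0, 0, 0, 185, 0, 10, -45, 185, 0, 20, -95, 185, 0, 28, -145, 185, 0, 37, -190, 185, 0, 44.5, -220, 185, 0, 44.5, -232, 185, 0, 44.5, -232, 185, 0, 44.5, -232, 185, 0]

```text
clock: 5.3
eef_pos: [0.5329, -0.007, 0.2008]
ee_rot: [-3.118, -0.38, 0.0]
force: [0.0, -0.1, -0.1]
gripper_width: 0.14
grip_force: 12.0
```

```bash
python3 - <<'E'
from h import *
c=snap('wrist','wD.png'); s=snap('scene','sD.png'); t=snap('top','tD.png')
st=get_state();print(st['eef_pos'],st['force'])
print('rim proj',proj(c,(.533,-.008,.125)),proj(s,(.533,-.008,.125)))
I=cv2.imread('pics/wD.png');J=cv2.imread('pics/sD.png')
u,v=[int(q) for q in proj(s,(.533,-.008,.15))]
cv2.imwrite('pics/d.png',np.hstack([cv2.resize(I[40:240,170:370],(400,400),interpolation=cv2.INTER_CUBIC),cv2.resize(J[v-50:v+50,u-50:u+50],(400,400),interpolation=cv2.INTER_CUBIC)]))
E
```

```text
[ 0.53306113 -0.00667855  0.20099035] [-1.13933995  0.24293731 -0.95753099]
rim proj (np.float64(261.75996035606573), np.float64(195.34226686853776)) (np.float64(270.20916210862447), np.float64(172.51018611753662))
```

View pics/d.png

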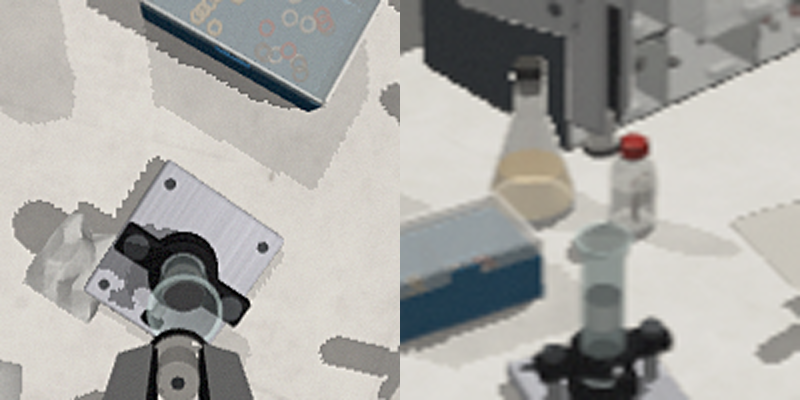

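The wrist view shows the frit held upright between the fingers with its dot at about (259,231). The rim is centred at about (262,195), as predicted, and the scene view shows the gripper above the mouth. Now lowering.

>>> step_arm:
  commands: [0, -0.5, -25, 0, 0, -0.5, -45, 0, 0, -0.5, -55, 0, 0, -0.5, -60, 0, 0, -0.5, -62, 0, 0, -0.5, -62, 0, 0, -0.5, -62, 0]

```text
clock: 6.15
eef_pos: [0.5335, -0.0085, 0.1397]
ee_rot: [3.118, 0.379, 0.002]
force: [0.2, -0.4, -0.4]
gripper_width: 0.144
grip_force: 12.0
```

>>> step_arm:
  commands: [0, 0, -3, 0, 0, 0, -5, 0, 0, 0, -7, 0, 0, 0, -8, 0, 0, 0, -8, 0]

```text
clock: 6.65
eef_pos: [0.5332, -0.0085, 0.1308]
ee_rot: [3.119, 0.379, -0.0]
force: [-0.5, -0.6, 0.2]
gripper_width: 0.141
grip_force: 12.0
```

>>> step_arm:
  commands: [0, 0, -1, 0, 0, 0, -2, 0, 0, 0, -3, 0, 0, 0, -3, 0, 0, 0, -3, 0]

```text
clock: 7.15
eef_pos: [0.5333, -0.0086, 0.128]
ee_rot: [3.118, 0.379, 0.0]
force: [0.9, -1.3, 0.0]
gripper_width: 0.144
grip_force: 12.0
```

>>> step_arm:
  commands: [0, 0, -0.7, 0, 0, 0, -1.2, 0, 0, 0, -1.2, 0]

```text
clock: 7.45
eef_pos: [0.5332, -0.0086, 0.1268]
ee_rot: [3.118, 0.379, 0.0]
force: [1.9, -3.8, 1.0]
gripper_width: 0.145
grip_force: 12.0
```

```bash
python3 -c "
from h import *
F=[]
for i in range(5): c=read_camera('wrist'); s=get_state(); F.append(s['force'])
print(np.mean(F,0),s['eef_pos'])"
```

```text
[ 0.99490164 -3.21522001  1.7751107 ] [ 0.53319726 -0.00855023  0.12674186]
```

>>> step_arm:
  commands: [0.2, -0.8, 0, 0, 0.2, -0.8, 0, 0, 0.2, -0.8, 0, 0]

```text
clock: 8.0
eef_pos: [0.5333, -0.0092, 0.1267]
ee_rot: [-3.118, -0.379, 0.0]
force: [0.5, -1.3, 0.7]
gripper_width: 0.137
grip_force: 12.0
```

```bash
python3 -c "
from h import *
F=[]
for i in range(5): c=read_camera('wrist'); s=get_state(); F.append(s['force'])
print(np.mean(F,0),s['eef_pos'])"
```

```text
[ 0.75686065 -1.80505541  0.26610435] [ 0.53332873 -0.00921707  0.12668236]
```

>>> step_arm:
  commands: [0.3, -0.8, 0, 0, 0.3, -0.8, -0.3, 0, 0.3, -0.8, -0.3, 0]

```text
clock: 8.55
eef_pos: [0.5337, -0.0099, 0.1265]
ee_rot: [-3.118, -0.379, -0.0]
force: [0.3, 0.8, 1.2]
gripper_width: 0.143
grip_force: 12.0
```

```bash
python3 -c "
from h import *
F=[]
for i in range(5): c=read_camera('wrist'); s=get_state(); F.append(s['force'])
print(np.mean(F,0),s['eef_pos'])"
```

```text
[0.49197456 2.08195924 2.15235731] [ 0.5337106  -0.01000462  0.12649291]
```

>>> step_arm:
  commands: [0, 0.4, 0, 0, 0, 0.4, 0, 0, 0, 0.4, 0, 0]

```text
clock: 9.1
eef_pos: [0.5337, -0.0098, 0.1265]
ee_rot: [3.119, 0.379, 0.0]
force: [1.0, 0.2, 2.1]
gripper_width: 0.14
grip_force: 12.0
```

>>> step_arm:
  commands: [0, 0, 0, 0, 0, 0, 0, 0, 0, 0, 0, 0, 0, 0, 0, 0]
  jaw: 0.4

```text
clock: 9.5
eef_pos: [0.5336, -0.0097, 0.1263]
ee_rot: [-3.119, -0.379, 0.0]
force: [-0.1, 0.4, -0.1]
gripper_width: 0.395
grip_force: 0.0
```

>>> step_arm:
  commands: [0, 0, 8, 0, 0, 0, 20, 0, 0, 0, 40, 0, 0, 0, 70, 0, 0, 0, 100, 0, 0, 0, 120, 0, -20, -40, 120, 0, -20, -60, 120, 0, -20, -60, 120, 0, -20, -60, 120, 0]

```text
clock: 10.5
eef_pos: [0.5138, -0.0695, 0.2472]
ee_rot: [3.119, 0.378, 0.001]
force: [0.3, 1.1, 0.7]
gripper_width: 0.4
grip_force: 0.0
```

```bash
python3 - <<'E'
from h import *
c=snap('wrist','wE.png'); s=snap('scene','sE.png')
p=(.533,-.008,.13)
def cr(c,f,r):
    u,v=[int(q) for q in proj(c,p)];u=min(max(u,r),511-r);v=min(max(v,r),383-r);print(u-r,v-r)
    return cv2.resize(cv2.imread('pics/'+f)[v-r:v+r,u-r:u+r],(400,400),interpolation=cv2.INTER_CUBIC)
cv2.imwrite('pics/e.png',np.hstack([cr(c,'wE.png',40),cr(s,'sE.png',30)]))
print(get_state()['eef_pos'])
E
```

```text
165 112
240 140
[ 0.51385188 -0.06888784  0.24674838]
```

View pics/e.png

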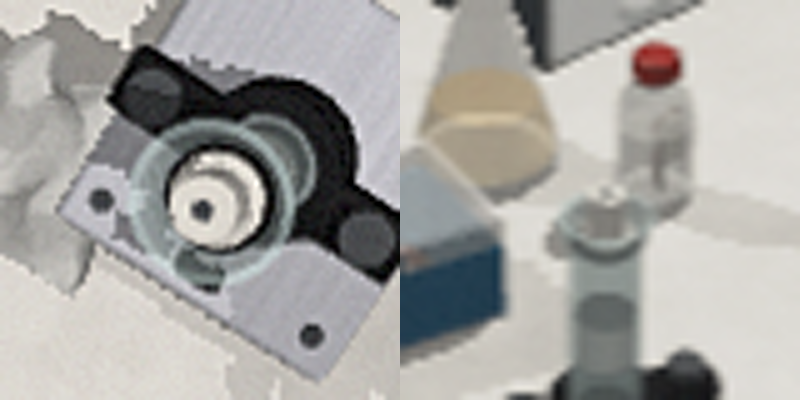

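The frit hangs in the mouth with its boss up. In the wrist view its dot is at (205,154), concentric with the O-ring and rim. Next I'll check its tilt and go to the rod.

```bash
python3 - <<'E'
from h import *
c=load('wE');d=onz(c,165+202.5/5,112+210.5/5,.1365);r=onz(c,165+218/5,112+201/5,.1155);print(d,r,(d-r)[:2]/.021)
c=load('sE');print(onz(c,240+612/400*60-60,140+192/400*60,.1365))
E
```

```text
[ 0.53272447 -0.00896054  0.1365    ] [ 0.53205736 -0.00867252  0.1155    ] [ 0.03176723 -0.01371495]
[ 0.52906154 -0.00917306  0.1365    ]
```

>>> step_arm:
  commands: [-5, -50, 0, 0, -10, -100, 0, 0, -14.5, -140, 0, 0, -14.5, -155, 0, 0, -14.5, -155, -20, 0, -14.5, -155, -65, 0, -14.5, -155, -110, 0, -14.5, -155, -140, 0, -14.5, -155, -152, 0, -14.5, -155, -157, 0, -14.5, -155, -157, 0]
  jaw: 0.55

```text
clock: 11.7
eef_pos: [0.4999, -0.2244, 0.0902]
ee_rot: [3.118, 0.38, 0.001]
force: [-0.3, -0.4, 0.5]
gripper_width: 0.552
grip_force: 0.0
```

>>> step_arm:
  commands: [0, 0, 0, 0, 0, 0, 0, 0, 0, 0, 0, 0, 0, 0, 0, 0, 0, 0, 0, 0, 0, 0, 0, 0]
  jaw: 0
  newtons: 45

```text
clock: 12.3
eef_pos: [0.4994, -0.2248, 0.0898]
ee_rot: [3.118, 0.379, 0.001]
force: [-0.2, 0.0, 4.6]
gripper_width: 0.226
grip_force: 45.0
```

>>> step_arm:
  commands: [0, 0, 15, 0, 0, 0, 45, 0, 0, 0, 90, 0, 0, 0, 135, 0, 0, 0, 155, 0, 0, 0, 155, 0, 8, 50, 155, 0, 16, 100, 155, 0, 24, 150, 155, 0, 32, 195, 155, 0, 34.5, 215, 155, 0, 34.5, 215, 155, 0]

```text
clock: 13.5
eef_pos: [0.5333, -0.0072, 0.2425]
ee_rot: [-3.117, -0.384, 0.004]
force: [0.0, -1.5, -1.0]
gripper_width: 0.227
grip_force: 45.0
```

```bash
python3 - <<'E'
from h import *
F=[]
c=snap('wrist','wF.png'); s=snap('scene','sF.png'); t=snap('top','tF.png')
st=get_state();print(st['eef_pos'],st['force'])
def cr(f,x,y,w,h): return cv2.resize(cv2.imread('pics/'+f)[y:y+h,x:x+w],(400,400),interpolation=cv2.INTER_CUBIC)
u,v=[int(q) for q in proj(s,(.533,-.009,.15))];print(u-35,v-35)
cv2.imwrite('pics/f.png',np.hstack([cr('wF.png',170,110,160,160),cr('sF.png',u-35,v-35,70,70)]))
for z in (.16,.125,.1365): print(z,proj(c,(.533,-.009,z)),proj(s,(.533,-.009,z)))
E
```

```text
[ 0.53334795 -0.01041995  0.24333892] [-0.42554664  0.17124987 -1.67257446]
235 128
0.16 (np.float64(262.4295785919139), np.float64(193.81453234023513)) (np.float64(270.57846491348306), np.float64(159.40629559726688))
0.125 (np.float64(262.05233283022585), np.float64(185.10614616981343)) (np.float64(270.5222173471848), np.float64(172.34270039668257))
0.1365 (np.float64(262.16665941005004), np.float64(187.74493495043498)) (np.float64(270.540669201494), np.float64(168.14581060210537))
```

View pics/f.png

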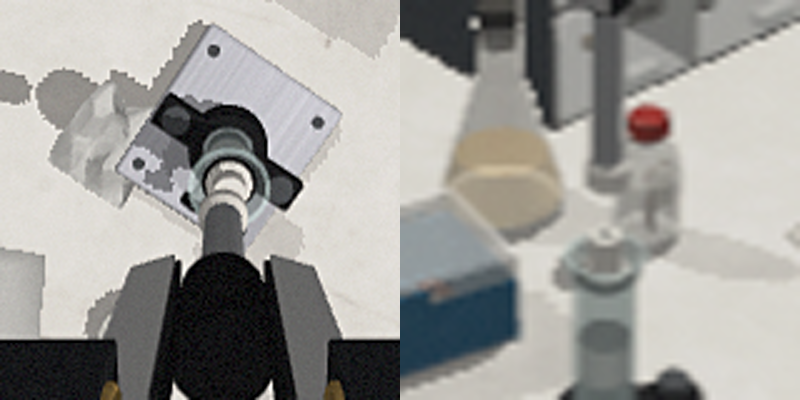

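The rod hangs straight and on the column's axis: foot and rim centres are both at u≈271 in the scene view. The bed's top shows at v≈187, which puts it about 86 mm up. I'll descend to just above the boss, then push.

>>> step_arm:
  commands: [0, 0, -8, 0, 0, 0, -14, 0, 0, 0, -18, 0, 0, 0, -20, 0, 0, 0, -20, 0]

```text
clock: 14.15
eef_pos: [0.5336, -0.0098, 0.2241]
ee_rot: [-3.119, -0.378, 0.001]
force: [0.2, -0.1, -0.2]
gripper_width: 0.229
grip_force: 45.0
```

>>> step_arm:
  commands: [0, 0, -1, 0, 0, 0, -2, 0, 0, 0, -3, 0, 0, 0, -4, 0, 0, 0, -5, 0, 0, 0, -6, 0, 0, 0, -7, 0, 0, 0, -8, 0, 0, 0, -8, 0]

```text
clock: 15.05
eef_pos: [0.5337, -0.0097, 0.2164]
ee_rot: [3.119, 0.379, 0.0]
force: [-0.1, -0.5, -0.9]
gripper_width: 0.229
grip_force: 45.0
```

>>> step_arm:
  commands: [0, 0, -1, 0, 0, 0, -2, 0, 0, 0, -3, 0, 0, 0, -4, 0, 0, 0, -5, 0, 0, 0, -6, 0, 0, 0, -7, 0, 0, 0, -8, 0]

```text
clock: 15.85
eef_pos: [0.5337, -0.0097, 0.2084]
ee_rot: [3.119, 0.379, 0.0]
force: [0.7, -0.7, 1.3]
gripper_width: 0.224
grip_force: 45.0
```

>>> step_arm:
  commands: [0, 0, -1, 0, 0, 0, -2, 0, 0, 0, -3, 0, 0, 0, -4, 0, 0, 0, -5, 0, 0, 0, -6, 0, 0, 0, -7, 0, 0, 0, -8, 0, 0, 0, -9, 0, 0, 0, -10, 0]

```text
clock: 16.85
eef_pos: [0.5337, -0.0097, 0.1984]
ee_rot: [3.119, 0.379, 0.0]
force: [0.7, 0.2, 0.6]
gripper_width: 0.227
grip_force: 45.0
```

>>> step_arm:
  commands: [0, 0, -1, 0, 0, 0, -2, 0, 0, 0, -3, 0, 0, 0, -4, 0]

```text
clock: 17.25
eef_pos: [0.5337, -0.0097, 0.1944]
ee_rot: [3.119, 0.379, -0.0]
force: [0.7, -0.4, 1.5]
gripper_width: 0.23
grip_force: 45.0
```

>>> step_arm:
  commands: [0, 0, -1, 0, 0, 0, -2, 0, 0, 0, -3, 0, 0, 0, -4, 0]

```text
clock: 17.65
eef_pos: [0.5338, -0.0097, 0.1908]
ee_rot: [3.119, 0.379, 0.001]
force: [0.0, -0.5, 6.2]
gripper_width: 0.227
grip_force: 45.0
```

>>> step_arm:
  commands: [0, 0, -1, 0, 0, 0, -2, 0, 0, 0, -3, 0, 0, 0, -4, 0, 0, 0, -5, 0, 0, 0, -6, 0, 0, 0, -7, 0]

```text
clock: 18.35
eef_pos: [0.5338, -0.0097, 0.1838]
ee_rot: [3.118, 0.379, 0.001]
force: [-0.8, -0.8, 5.8]
gripper_width: 0.228
grip_force: 45.0
```

>>> step_arm:
  commands: [0, 0, -0.5, 0, 0, 0, -1, 0, 0, 0, -1, 0]

```text
clock: 18.65
eef_pos: [0.5337, -0.0097, 0.1824]
ee_rot: [3.119, 0.379, 0.0]
force: [-0.1, -0.5, 3.1]
gripper_width: 0.227
grip_force: 45.0
```

>>> step_arm:
  commands: [0, 0, -0.5, 0, 0, 0, -1, 0, 0, 0, -1, 0]

```text
clock: 18.95
eef_pos: [0.5337, -0.0097, 0.1814]
ee_rot: [3.119, 0.379, -0.0]
force: [1.2, -0.7, 3.8]
gripper_width: 0.229
grip_force: 45.0
```

>>> step_arm:
  commands: [0, 0, -0.5, 0, 0, 0, -1, 0]

```text
clock: 19.15
eef_pos: [0.5337, -0.0097, 0.1805]
ee_rot: [3.119, 0.379, 0.0]
force: [0.2, 0.1, 4.2]
gripper_width: 0.227
grip_force: 45.0
```

>>> step_arm:
  commands: [0, 0, -0.5, 0, 0, 0, -1, 0]

```text
clock: 19.35
eef_pos: [0.5337, -0.0097, 0.1794]
ee_rot: [-3.119, -0.379, -0.0]
force: [0.1, -0.4, 5.6]
gripper_width: 0.229
grip_force: 45.0
```

>>> step_arm:
  commands: [0, 0, -0.5, 0, 0, 0, -1, 0]

```text
clock: 19.55
eef_pos: [0.5337, -0.0097, 0.1784]
ee_rot: [3.119, 0.379, 0.0]
force: [1.0, -0.9, 6.0]
gripper_width: 0.227
grip_force: 45.0
```

>>> step_arm:
  commands: [0, 0, -0.5, 0, 0, 0, -1, 0]

```text
clock: 19.75
eef_pos: [0.5337, -0.0097, 0.1774]
ee_rot: [3.119, 0.379, -0.0]
force: [0.7, -0.2, 5.0]
gripper_width: 0.226
grip_force: 45.0
```

>>> step_arm:
  commands: [0, 0, -0.5, 0, 0, 0, -1, 0]

```text
clock: 19.95
eef_pos: [0.5337, -0.0097, 0.1764]
ee_rot: [-3.119, -0.379, 0.0]
force: [-0.3, -1.3, 5.0]
gripper_width: 0.226
grip_force: 45.0
```

>>> step_arm:
  commands: [0, 0, -0.5, 0, 0, 0, -1, 0]

```text
clock: 20.15
eef_pos: [0.5337, -0.0097, 0.1754]
ee_rot: [-3.119, -0.379, -0.0]
force: [0.3, -0.6, 4.8]
gripper_width: 0.229
grip_force: 45.0
```

>>> step_arm:
  commands: [0, 0, -0.6, 0, 0, 0, -1.2, 0, 0, 0, -1.2, 0]

```text
clock: 20.45
eef_pos: [0.5339, -0.0097, 0.1748]
ee_rot: [3.119, 0.379, 0.001]
force: [-1.9, -0.9, 9.5]
gripper_width: 0.233
grip_force: 45.0
```

```bash
python3 -c "
from h import *
F=[]
for i in range(5): c=read_camera('wrist'); s=get_state(); F.append(s['force'])
print(np.mean(F,0),s['eef_pos'])"
```

```text
[-0.7124543  -0.10641707 10.16221467] [ 0.53389495 -0.00970086  0.17482853]
```

>>> step_arm:
  commands: [0, 0, -0.3, 0, 0, 0, -0.5, 0, 0, 0, -0.5, 0, 0, 0, -0.5, 0]

```text
clock: 21.1
eef_pos: [0.534, -0.0097, 0.1748]
ee_rot: [3.118, 0.379, 0.002]
force: [-1.6, -0.1, 14.2]
gripper_width: 0.226
grip_force: 45.0
```

>>> step_arm:
  commands: [0, 0, -0.1, 0, 0, 0, -0.1, 0, 0, 0, -0.1, 0, 0, 0, -0.1, 0, 0, 0, -0.1, 0, 0, 0, -0.1, 0, 0, 0, -0.1, 0, 0, 0, -0.1, 0]

```text
clock: 21.9
eef_pos: [0.534, -0.0097, 0.1747]
ee_rot: [3.118, 0.379, 0.002]
force: [-1.9, 0.7, 14.4]
gripper_width: 0.228
grip_force: 45.0
```

```bash
python3 -c "
from h import *
F=[]
for i in range(5): c=read_camera('wrist'); s=get_state(); F.append(s['force'])
print(np.mean(F,0),s['eef_pos'])"
```

```text
[-2.02083621 -0.38425713 14.35955125] [ 0.53408103 -0.0096932   0.17475877]
```

The rod doesn't advance under about 15.5 N (wrist reading plus rod weight), so the frit is home. Holding with one more slight nudge, then withdrawing.

>>> step_arm:
  commands: [0, 0, -0.1, 0, 0, 0, -0.1, 0, 0, 0, -0.1, 0, 0, 0, -0.1, 0, 0, 0, -0.1, 0]

```text
clock: 22.65
eef_pos: [0.5341, -0.0097, 0.1747]
ee_rot: [3.118, 0.379, 0.003]
force: [-1.7, -0.4, 15.0]
gripper_width: 0.23
grip_force: 45.0
```

>>> step_arm:
  commands: [0, 0, 2, 0, 0, 0, 6, 0, 0, 0, 14, 0, 0, 0, 26, 0, 0, 0, 40, 0, 0, 0, 56, 0, 0, 0, 71, 0, 0, 0, 75, 0, 0, 0, 75, 0]

```text
clock: 23.55
eef_pos: [0.5338, -0.0097, 0.2492]
ee_rot: [3.118, 0.379, 0.002]
force: [-0.1, 0.0, -1.4]
gripper_width: 0.229
grip_force: 45.0
```

>>> step_arm:
  commands: [-5, -30, 0, 0, -12, -75, 0, 0, -20, -125, 0, 0, -28, -170, 0, 0, -33, -205, 0, 0, -34.5, -215, 0, 0, -34.5, -215, 0, 0, -34.5, -215, 0, 0, -34.5, -215, 0, 0]

```text
clock: 24.45
eef_pos: [0.4995, -0.2234, 0.2484]
ee_rot: [-3.118, -0.381, 0.0]
force: [0.2, -0.6, -1.6]
gripper_width: 0.229
grip_force: 45.0
```

```bash
python3 - <<'E'
from h import *
c=snap('wrist','wG.png'); s=snap('scene','sG.png'); t=snap('top','tG.png')
st=get_state();print(st['eef_pos'],st['force'])
def cr(f,x,y,w,h,W,H): return cv2.resize(cv2.imread('pics/'+f)[y:y+h,x:x+w],(W,H),interpolation=cv2.INTER_CUBIC)
cv2.imwrite('pics/g.png',np.hstack([cr('wG.png',180,110,160,160,400,400),cr('sG.png',250,100,110,110,400,400)]))
for z in (st['eef_pos'][2]-.0838,.04): print(z,proj(c,(.4985,-.2244,z)),proj(s,(.4985,-.2244,z)))
E
```

```text
[ 0.49947344 -0.22378161  0.24863731] [ 1.03058652 -0.68427615 -1.94524773]
0.16483731270041013 (np.float64(261.3826401583884), np.float64(194.22798910862437)) (np.float64(342.8974145752322), np.float64(131.05436299396032))
0.04 (np.float64(260.581942295436), np.float64(170.26175244459947)) (np.float64(338.53834513269373), np.float64(173.06892175732568))
```

View pics/g.png

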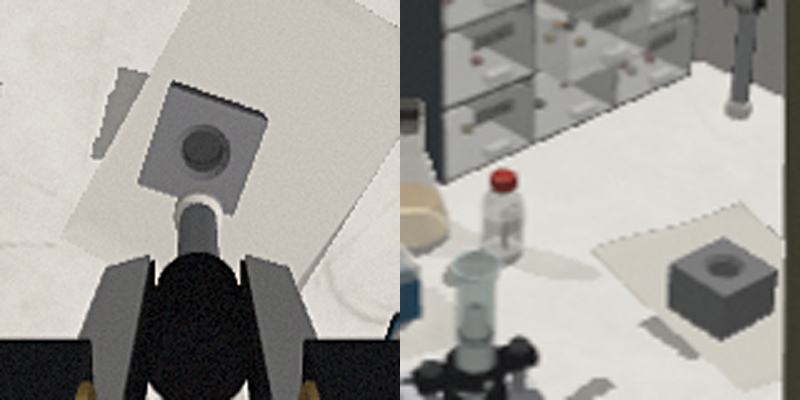

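The wrist view shows the rod hanging straight and the hole centred at about (262,170), roughly 2 mm to the -y side of where the rod stood. I'll shift by -1.5 mm in y and lower it.

>>> step_arm:
  commands: [0, -1.5, -30, 0, 0, -1.5, -70, 0, 0, -1.5, -100, 0, 0, -1.5, -115, 0, 0, -1.5, -120, 0, 0, -1.5, -124, 0, 0, -1.5, -128, 0, 0, -1.5, -132, 0, 0, -1.5, -132, 0]

```text
clock: 25.5
eef_pos: [0.4992, -0.2261, 0.1165]
ee_rot: [3.119, 0.379, -0.0]
force: [0.2, 0.4, -1.5]
gripper_width: 0.231
grip_force: 45.0
```

>>> step_arm:
  commands: [0, 0, -5, 0, 0, 0, -10, 0, 0, 0, -15, 0, 0, 0, -20, 0, 0, 0, -23, 0, 0, 0, -25, 0, 0, 0, -25, 0]

```text
clock: 26.2
eef_pos: [0.4991, -0.2262, 0.0913]
ee_rot: [-3.118, -0.379, 0.0]
force: [-0.3, -0.5, -0.4]
gripper_width: 0.229
grip_force: 45.0
```

>>> step_arm:
  commands: [0, 0, -0.8, 0, 0, 0, -1.4, 0, 0, 0, -1.4, 0, 0, 0, -1.4, 0]

```text
clock: 26.6
eef_pos: [0.4992, -0.2262, 0.0902]
ee_rot: [3.119, 0.379, 0.0]
force: [1.2, -0.2, -0.9]
gripper_width: 0.23
grip_force: 45.0
```

>>> step_arm:
  commands: [0, 0, -0.5, 0, 0, 0, -0.8, 0, 0, 0, -0.8, 0, 0, 0, -0.8, 0]

```text
clock: 27.0
eef_pos: [0.4994, -0.2263, 0.0899]
ee_rot: [3.118, 0.379, 0.001]
force: [-1.3, 0.7, 4.7]
gripper_width: 0.224
grip_force: 45.0
```

On the hole floor. Release, raise, and check.

>>> step_arm:
  commands: [0, 0, 0.3, 0, 0, 0, 0.3, 0, 0, 0, 0.3, 0, 0, 0, 0.3, 0, 0, 0, 0.3, 0, 0, 0, 0.3, 0]
  jaw: 0.55

```text
clock: 27.6
eef_pos: [0.4992, -0.2262, 0.0896]
ee_rot: [-3.119, -0.379, 0.0]
force: [0.1, 0.3, -0.8]
gripper_width: 0.551
grip_force: 0.0
```

>>> step_arm:
  commands: [0, 0, 10, 0, 0, 0, 30, 0, 0, 0, 70, 0, 0, 0, 115, 0, 0, 0, 150, 0, -40, 0, 150, 0, -80, 0, 150, 0, -80, 0, 150, 0, -80, 0, 150, 0]

```text
clock: 28.5
eef_pos: [0.4192, -0.2264, 0.2408]
ee_rot: [3.118, 0.378, 0.002]
force: [0.3, -1.0, 0.8]
gripper_width: 0.546
grip_force: 0.0
```

```bash
python3 - <<'E'
from h import *
c=snap('wrist','wH.png'); s=snap('scene','sH.png'); t=snap('top','tH.png')
def cr(f,x,y,w,h,W,H): return cv2.resize(cv2.imread('pics/'+f)[y:y+h,x:x+w],(W,H),interpolation=cv2.INTER_CUBIC)
cv2.imwrite('pics/hh.png',np.hstack([cr('sH.png',245,130,120,120,400,400),cr('tH.png',190,120,200,200,400,400)]))
print(get_state()['eef_pos'])
for z in (.06,.07,.08,.09): print(z,proj(s,(.533,-.009,z)))
E
```

```text
[ 0.41993271 -0.22620344  0.23981271]
0.06 (np.float64(270.41868654421916), np.float64(195.1164179503351))
0.07 (np.float64(270.43451572152554), np.float64(191.71477602638652))
0.08 (np.float64(270.4503840285883), np.float64(188.27672904562183))
0.09 (np.float64(270.4662893953931), np.float64(184.8018216465325))
```

View pics/hh.png

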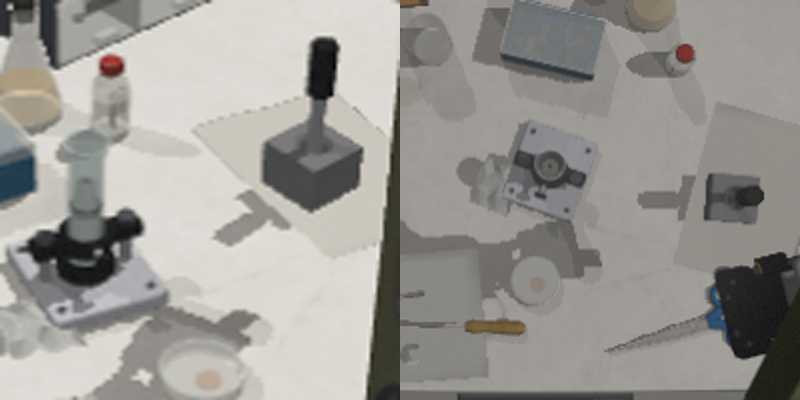

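The frit's boss top shows low in the bore at about (271,184), i.e. 91 mm up, which matches the rod depth. The rod stands upright in its block, and the bottle, beaker and dish haven't moved.

```bash
python3 -c "
from cell import *
print(sign_off())"
```

```text
the job is handed in; nothing more can be done
None
```

The job is handed in: the frit went in square and was pushed home on the bed with a steady push of about 15–16 N (wrist reading plus rod weight), the rod is back upright in its block, and the final pictures show the glassware and dish unmoved.

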